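# Lay a chair leg in the drilling cradle and hold the sprung clamp on it

## Robot

A 7-joint arm with a two-finger parallel gripper is mounted at the origin on the work surface. World frame = base frame: x ahead of the robot, y to its left, z up, the work surface at z = 0. Lengths are in m, angles in rad, forces in N, time in s.
With the tool pointing down it reaches from about 0.425 to 0.925 m from the base axis. Payload 6.8 kg.
Tool frame: the origin (TCP) lies at the very end of the fingers, on their centre line; the grasp point (between the pads) lies bot.grip_point_offset behind it (bot.grip_point_offset is the distance from the TCP to the grasp point, in m); z points along the fingers, y is the line along which they close (so a half turn about z gives the same grasp; the last joint's range is limited). The gripper opens to 85 mm and grips with 20 to 120 N. Pads are 22 mm wide; open, the fingers measure 114 mm over their backs; the gripper's body (76 mm by 85 mm) begins 54 mm behind the grasp point. The pads swing forward as they close: fully open they stand 13 mm farther back than shut.
Start: joints at [1.15, 0.477, 0.022, 1.555, -0.011, 1.109, -0.083], TCP at [0.208, -0.642, 0.231] pointing down, gripper open.
Joint ranges: [-2.96, 2.96], [-0.34, 2.1], [-1.41, 1.46], [0.24, 2.44], [-1.37, 4.51], [0.17, 1.92], [-2.96, 2.96]. Speed limits (rad/s): [2.39, 2.39, 3.14, 3.14, 3.14, 3.14, 3.14].

## Interface

Orientations are given as a unit quaternion [w, x, y, z].
In Python, from station import bot, imaging gives the robot as it stands. The module is installed in compiled form; this text tells all that it offers.
- The arm moves only by the tool carry_out, never from a script. Its argument "targets" is one flat list of numbers, 5 for each row, row after row: the closure in counts, from 0 (fully open) to 255 (shut), then the shift along the world's x, y, z in mm, then the turn about the world's z in degrees. A call has 1 to 20 rows; each row shifts and turns the commanded pose from where the row before left it; what a row does not reach is not made up. A row lasts 1/10 s, in which the tool goes at most 50 mm and 8.59 degrees, less where a joint would pass 70% of its speed; a pose out of reach is approached as far as the arm can. A call is refused whole if a number of a shift passes 50 or a number of a turn 8.59, either way. A call with a gripper value outside its range is refused whole. The fingers move at their own pace and stop on an object; "newtons" is the grip in N (left out, the last holds). Time passes only in rows, so rows that do not move let the fingers close. It gives the time, the measured TCP pose, the force, the opening and the grip force at its end, in the units of the state.
- bot.get_obs(): the state, without advancing time (a new reading comes with each control period).
- imaging.read_camera(name): name is "scene" or "top"; returns a dict with "frame" (420x560x3 uint8, red, green, blue), "fov_y" (degrees; the focal length in pixels is half the picture's height over the tangent of half this angle, whatever the lens; pixels are square), "cx", "cy" (the principal point, pixels), "pose" (4x4, takes a point from camera to world coordinates). Camera axes: x right, y up, looking along -z (the intrinsics and any distortion apply to the point x, -y, -z); pixel columns grow to the right and rows downward; lengths in m; the calibration is good to about 2 mm. A picture is of the moment at which its call begins. There is no depth.
- bot.hand_in(): hands the job in; it is judged then, once.
The state is a dict: "t": time; "q": joint angles; "joint_vel": joint speeds; "joint_torque": joint torques, N m; "eef_pos": TCP position; "tool_rot": TCP orientation; "contact_force": force on the tool from outside, world axes, zero at the start; "torque": the same for the moment, N m; "gripper_width": opening from 0.0 (shut) to 1.0 (fully open); "grasp_force": force on a finger pad.
Only numpy, scipy, OpenCV 4.12 (cv2) and the standard library are available. Lean on these libraries where they do the work, as an engineer would, in place of code of your own. Each camera call takes 0.05 s, during which the arm holds its last target. There are 200 camera calls.

## Task

Pick up the upright turned chair leg and lay it on its side in the sloped drilling cradle, its thick foot end down against the red end stop and its tenon up the slope, and let go of it; do not let it fall on the bench. Then push the blue spring-loaded clamp handle towards the cradle by 30 mm, so that its red pointer stands in the green band and the rubber pad grips the leg, and finish while holding it there: the handle springs back if let go. Leave the glue bottle, tin and sanding block where they are.

Things in the scene. Friction and masses are not known exactly. Their poses are not given: they have to be found in the camera images.
- leg_center (a point): middle of the loose beech chair leg (140 g), half-way along its axis: 170 mm long, a round body of diameter 36 mm for the first 145 mm from the foot, then a round tenon of diameter 24 mm, 25 mm long. At the start it stands upright on its foot; its z axis runs along the leg from foot to tenon
- leg: the same chair leg; its origin is the centre of the foot's end face, z along the leg towards the tenon
- leg_foot (a point): centre of the end face of the leg's thick foot
- leg_tip (a point): centre of the end face of the leg's tenon, 170 mm from leg_foot
- jig: the whole fixed cradle on a plywood base 210 x 200 mm, 15 mm thick. Its axes: z up; x level, pointing down the slope (foot end and red end stop at +x, high end at -x, nearest the robot); y level, across the trough, the way the clamp pushes. Origin at bench height on the trough's centre line, 70 mm before the end stop's face
- cradle_foot (a point): fixed point where leg_foot comes when the leg lies mid-trough against the red end stop. The trough's axis (cradle_foot to cradle_head) rises at 30 degrees, its floor 18 mm below the axis. The stop is 30 mm high above that floor, 12 mm thick, and the fence and lip beside the leg begin at it. Axes as the cradle's
- cradle_mid (a point): fixed point half-way from cradle_foot to cradle_head, where leg_center comes. The first 90 mm from the stop have a fence on the +y side (inner face 22 mm from the axis, flared, 30 mm high) and a 45-degree lip on the -y side (8 mm high): the leg has 3 mm play each way. From 90 to 117 mm there is only a 24 mm wide tongue of floor; beyond it the leg overhangs freely
- cradle_head (a point): fixed point in the air: where leg_tip comes when the leg is fully seated; 170 mm up the slope from cradle_foot; same axes
- handle_push (a point): point on the outer (-y) face of the blue clamp handle, an upright plate 60 mm wide (along x), 12 mm thick (along y) and 97 mm high, its top 20 mm above this point (125 mm above the bench) and its lower edge 28 mm above the bench; moves with the handle; same axes as the cradle: push it along +y, level. Clear space beside it on the -y side
- clamp (a joint): travel of the clamp handle towards the cradle in m: 0 sprung fully out, 0.045 pushed fully in; the green band is 0.026 to 0.034. A spring returns it (2 N at 0, 5 N at 0.03). With the leg in the cradle the pad meets it at about 0.014 to 0.020, after which a second spring (4 N at first, then 0.4 N per mm) adds its push, about 13 N in all at 0.03
- pad: round rubber pad, diameter 16 mm, on a sprung steel stem carried by the handle; it presses the leg against the fence 45 mm up from the foot. Its origin lies at bench height under the middle of the handle plate while the stem is not compressed
- glue_center (a point): centre of a yellow glue bottle, diameter 54 mm, 130 mm tall, upright; leave it alone
- tin_center (a point): centre of a green tin, diameter 64 mm, 85 mm tall, upright; leave it alone
- sander_center (a point): centre of a cork sanding block 65 x 110 x 28 mm (its x, y, z); leave it alone
Things that resemble listed ones, but are neither listed nor needed, are in the scene too. Of the things like the leg, leave any that is pink or turquoise; of the rest the smaller one is meant.

How it is judged:
By the outcome, as a careful person would: the job done as asked, in the order asked, and still so for the second after the job is handed in, while the arm keeps its last pose, push and grip.
It also fails if it takes over 64 s, if anything falls off the work surface, if the arm or the gripper's body presses on something with over 40 N, if the wrist force passes 120 N, or if a joint passes its speed limit or range.

## Working session

There is one attempt and no reset: what is moved stays moved. The work goes in short steps, Python scripts to look and compute and a tool call to move; the robot and the scene stay as the last step left them, time stands still between calls to the robot, and variables do not carry over. Pictures are saved under pics/ and viewed, at most 10 in all, crops included, and the job is handed in when it is done.

Besides the shell and the picture viewer there is one more tool, called by a JSON object that holds its "api" and its "payload", one argument or row to a line. carry_out: Moves the arm, as the interface text tells. Its arguments: {"type":"object","properties":{"targets":{"type":"array","items":{"type":"number"}},"newtons":{"type":"number"}},"required":["targets"]}

```bash
mkdir -p pics; python3 - <<'E'
from station import bot, imaging
import cv2,numpy as np
o=bot.get_obs(); print(o, bot.grip_point_offset)
for n in("scene","top"):
    c=imaging.read_camera(n); cv2.imwrite(f"pics/{n}0.png",cv2.resize(c["frame"][:,:,::-1],(800,600),interpolation=cv2.INTER_CUBIC))
    print(n,{k:(v.tolist() if hasattr(v,'tolist') else v) for k,v in c.items() if k!="frame"})
E
```

```text
{'t': 0.0, 'q': array([ 1.14990419,  0.47780346,  0.02231557,  1.5564348 , -0.01149048,
        1.1093206 , -0.08309809]), 'joint_vel': array([ 0.00093841,  0.00045413, -0.00084467,  0.00049477,  0.00010686,
       -0.0001562 ,  0.00144485]), 'joint_torque': array([-1.73717017e-04, -5.96457839e+01,  1.60796955e+00, -2.81199503e+01,
        1.24835019e-02,  9.23757761e-03, -7.82318892e-06]), 'eef_pos': array([ 0.20752427, -0.64168576,  0.23033004]), 'tool_rot': array([-8.95060217e-04,  9.87790779e-01,  1.55783609e-01, -2.09125061e-04]), 'contact_force': array([-0.308741  ,  0.22414913,  0.28614869]), 'torque': array([ 0.00751713,  0.00513949, -0.06117532]), 'grasp_force': 0.0, 'gripper_width': 0.997509020070834} 0.0187
scene {'fov_y': 43.30825350722522, 'cx': 280.4103382734794, 'cy': 212.42702996095858, 'pose': [[-0.887771000523079, -0.2985182590448341, 0.3503562467647647, 1.0456448421434343], [0.46028514672368515, -0.5749633517133033, 0.6764279177356296, 0.742060911935083], [-0.00048408243820005083, 0.7617768657575824, 0.6478393106787728, 0.9116005247856328], [0.0, 0.0, 0.0, 1.0]]}
top {'fov_y': 48.54140918749592, 'cx': 275.9251174060712, 'cy': 216.77798439808203, 'pose': [[0.023555485886706955, 0.9957067175253279, -0.0895168797466587, 0.5294695871470279], [-0.9995804911203295, 0.024966883796364376, 0.014679798538786034, -0.07234673029437612], [0.0168517315514357, 0.08913353683342454, 0.995877116794679, 1.0733600774886138], [0.0, 0.0, 0.0, 1.0]]}
```

View pics/scene0.png

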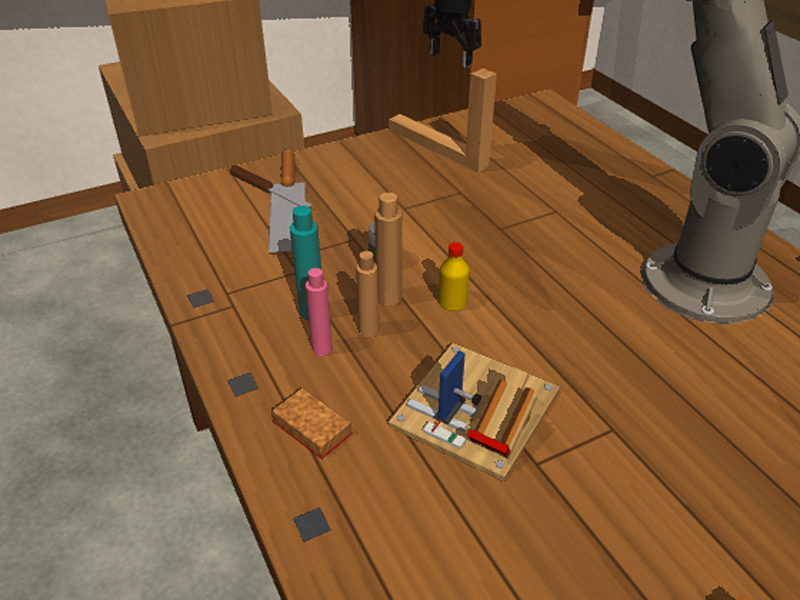

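View pics/top0.png

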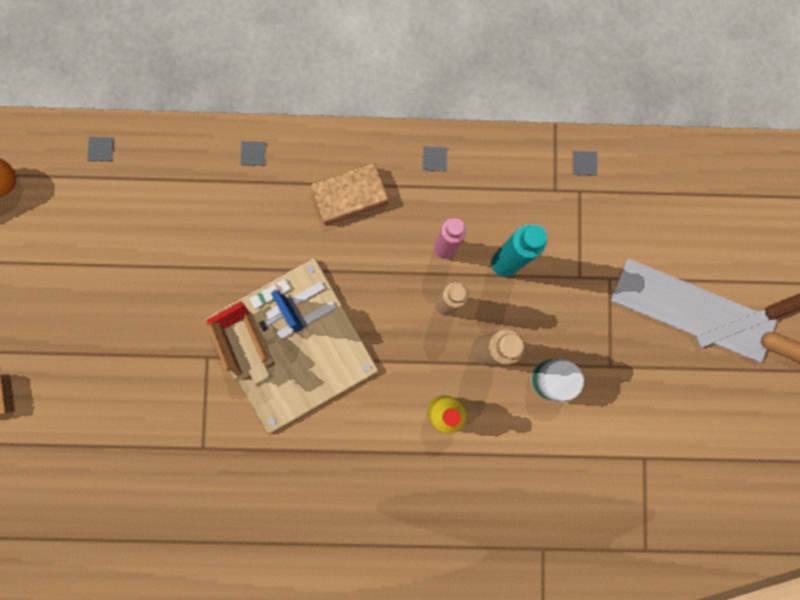

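```bash
cat > h.py <<'E'
import numpy as np, cv2
from station import bot, imaging
def cam(n):
    c=imaging.read_camera(n); return c
def crop(c,x,y,w,h,s,name):
    cv2.imwrite(name,cv2.resize(c["frame"][y:y+h,x:x+w,::-1],None,fx=s,fy=s,interpolation=cv2.INTER_CUBIC))
def foc(c): return 210/np.tan(np.radians(c["fov_y"]/2))
def proj(c,P):
    T=np.linalg.inv(np.array(c["pose"])); p=np.atleast_2d(P)@T[:3,:3].T+T[:3,3]
    return np.c_[c["cx"]+foc(c)*p[:,0]/-p[:,2], c["cy"]-foc(c)*p[:,1]/-p[:,2]]
def ray(c,u,v):
    T=np.array(c["pose"]); d=T[:3,:3]@np.array([(u-c["cx"])/foc(c),-(v-c["cy"])/foc(c),-1]); return T[:3,3],d
def atz(c,u,v,z):
    o,d=ray(c,u,v); return o+d*(z-o[2])/d[2]
E
python3 - <<'E'
from h import *
s=cam("scene");t=cam("top")
crop(s,268,235,132,100,6,"pics/s1.png"); crop(t,140,178,130,100+24,4.8,"pics/t1.png")
k=.7
print("leg top",atz(t,455*k,291*k,.17),"scene tip",atz(s,367*k,257*k,.17),"foot front",atz(s,369*k,335*k,0))
print("big",atz(t,508*k,343*k,.2),"pink",atz(t,454*k,226*k,.17),"glue",atz(t,452*k,417*k,.13))
for p in[(316,260),(380,370),(272,432),(207,320)]: print("base",atz(t,p[0]*k,p[1]*k,.015))
for p in[(453,344),(560,385),(505,478),(389,421)]: print("base s",atz(s,p[0]*k,p[1]*k,.015))
E
```

```text
leg top [ 0.6384284  -0.16830395  0.17      ] scene tip [ 0.6393453  -0.16152886  0.17      ] foot front [ 6.42178267e-01 -1.58897680e-01  1.11022302e-16]
big [ 0.56772017 -0.2360221   0.2       ] pink [ 0.72873934 -0.16552975  0.17      ] glue [ 0.46490571 -0.17107529  0.13      ]
base [0.7014871  0.03938146 0.015     ]
base [ 0.52814919 -0.06775362  0.015     ]
base [0.42746203 0.0988997  0.015     ]
base [0.60071327 0.20876914 0.015     ]
base s [ 0.53022934 -0.05680394  0.015     ]
base s [0.42497311 0.1068435  0.015     ]
base s [0.60588856 0.21965695 0.015     ]
base s [0.70597884 0.04701433 0.015     ]
```

View pics/s1.png

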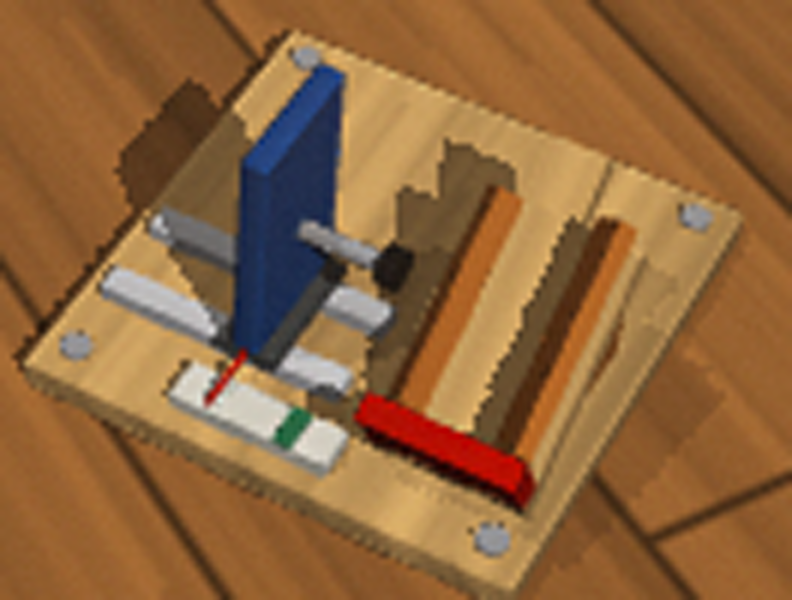

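View pics/t1.png

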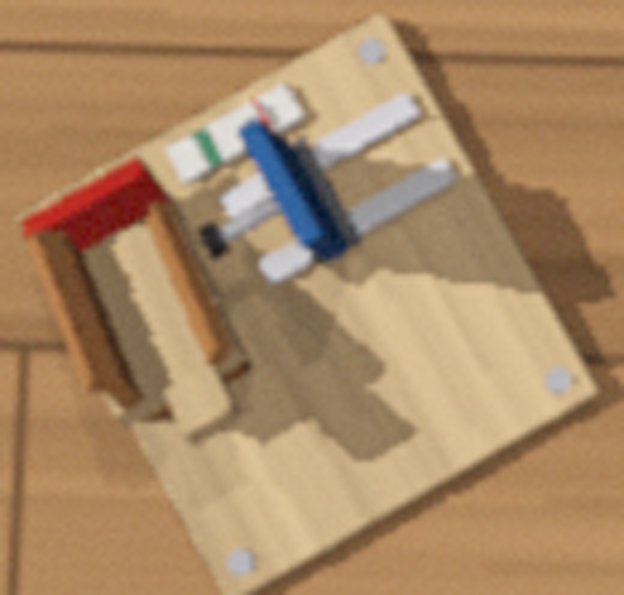

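```bash
python3 - <<'E'
from h import *
s=cam("scene");t=cam("top")
k=.7
for p in [(470,165),(488,168),(395,125)]: print("post",atz(s,p[0]*k,p[1]*k,0))
b=atz(s,480*k,167*k,0)
for z in (.1,.15,.2,.25,.3): print(z,proj(s,b+[0,0,z])/k)
print("gripper proj",proj(s,bot.get_obs()["eef_pos"])/k)
a=crop(s,300,285,65,40,12,"pics/a.png"); 
A=cv2.resize(s["frame"][285:325,320:364,::-1],None,fx=9,fy=9,interpolation=cv2.INTER_CUBIC)
A2=cv2.resize(s["frame"][244:300,300:344,::-1],None,fx=9,fy=9,interpolation=cv2.INTER_CUBIC)[:240]
B=cv2.resize(t["frame"][205:265,141:185,::-1],None,fx=10,fy=10,interpolation=cv2.INTER_CUBIC)
A=np.vstack([A,A2]); A=np.vstack([A,np.zeros((600-A.shape[0],A.shape[1],3),np.uint8)])if A.shape[0]<600 else A[:600]
cv2.imwrite("pics/c2.png",np.hstack([A[:, :355],B])[:, :800])
E
```

```text
post [ 0.17292251 -0.58421813  0.        ]
post [ 0.14251444 -0.55272594  0.        ]
post [ 0.23850297 -0.84695666  0.        ]
0.1 [[482.96714502 128.42901214]]
0.15 [[484.53606505 108.03405509]]
0.2 [[486.1663331   86.84161288]]
0.25 [[487.86161919  64.80397779]]
0.3 [[489.62589201  41.86955932]]
gripper proj [[449.0403524   64.90856941]]
```

View pics/c2.png

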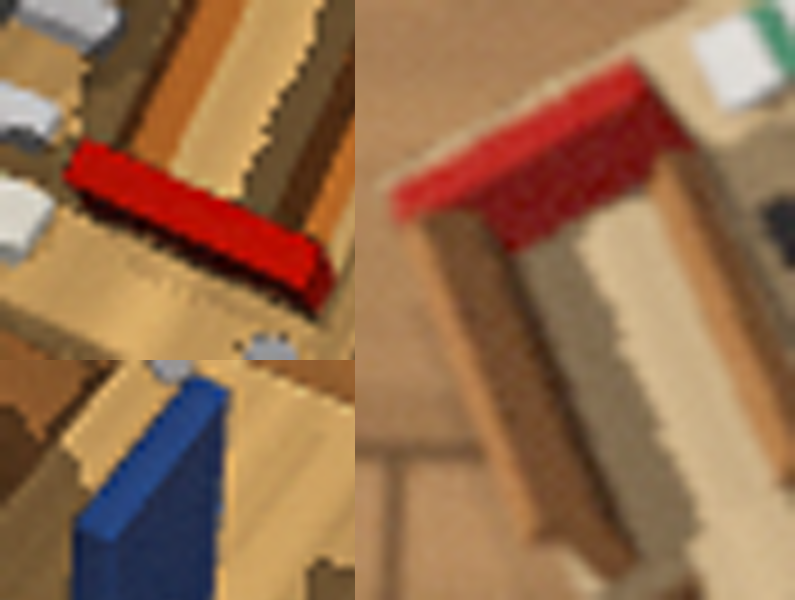

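```bash
cat > fit.py <<'E'
from h import *
from scipy.optimize import least_squares
s=cam("scene");t=cam("top")
f=lambda pts,sc,ox,oy:np.array([((x+.5)/sc-.5+ox,(y+.5)/sc-.5+oy) for x,y in pts])
# base corner order: (-x,-y),(+x,-y),(+x,+y),(-x,+y)
bt=f([(597,392),(380,14),(18,218),(232,593)],4.8,140,178)
bs=f([(295,30),(22,362),(510,595),(742,213)],6,268,235)
st=f([(275,60),(37,185),(45,218),(295,95)],10,141,205)   # o-,o+,i+,i-
ss=f([(68,180),(300,290),(322,243),(88,142)],9,320,285)
hs=f([(80,165),(115,175),(228,35),(195,18)],9,300,244)
def model(p):
    x,y,yaw,h,wm,wp,hx,hy,bx,by=p[:10]
    R=np.array([[np.cos(yaw),-np.sin(yaw),0],[np.sin(yaw),np.cos(yaw),0],[0,0,1]])
    W=lambda q:np.array(q)@R.T+[x,y,0]
    B=W([(bx-.105,by-.1,.015),(bx+.105,by-.1,.015),(bx+.105,by+.1,.015),(bx-.105,by+.1,.015)])
    i=(.076,h+.0104);o=(.0864,h+.0044)
    S=W([(o[0],wm,o[1]),(o[0],wp,o[1]),(i[0],wp,i[1]),(i[0],wm,i[1])])
    H=W([(hx+.03,hy,.125),(hx+.03,hy+.012,.125),(hx-.03,hy+.012,.125),(hx-.03,hy,.125)])
    return B,S,H
def res(p):
    B,S,H=model(p);dt=p[10:12];ds=p[12:14]
    return np.concatenate([((proj(t,B)+dt-bt)).ravel(),(proj(s,B)+ds-bs).ravel(),(proj(t,S)+dt-st).ravel(),(proj(s,S)+ds-ss).ravel(),(proj(s,H)+ds-hs).ravel(),p[10:14]*.7])
p0=[.55,.1,.55,.04,-.03,.03,.03,-.08,0,0,0,0,0,0]
r=least_squares(res,p0); p=r.x
if __name__=="__main__":
    print(np.round(p,4),np.degrees(p[2]),np.sqrt(np.mean(r.fun**2)))
    print(np.round(r.fun.reshape(-1,2),1).tolist())
    k=.7;o=p[10:12];q=p[12:14]
    print("leg tip t",atz(t,455*k-o[0],291*k-o[1],.17),"s",atz(s,367*k-q[0],256*k-q[1],.17))
E
python3 fit.py
```

```text
[ 1.1755 -0.9184  0.5433  0.047   1.1968  1.2561  0.0326  1.134  -0.0074
  1.1651  0.2158  0.144   0.2205  0.7759] 31.12972856958801 0.666471585594654
[[0.9, -0.4], [0.8, -1.4], [-0.9, -0.8], [-0.7, 2.3], [-0.5, -0.2], [-0.4, -0.0], [0.2, -0.2], [0.8, 0.1], [-0.1, -0.6], [-0.2, 0.2], [0.6, 0.9], [-0.4, -0.3], [-0.2, 0.5], [-0.1, 0.1], [-0.1, -0.0], [0.1, -0.5], [-1.1, 0.1], [0.1, 1.1], [1.1, -0.6], [-0.2, -0.7], [0.2, 0.1], [0.2, 0.5]]
leg tip t [ 0.63870112 -0.16787706  0.17      ] s [ 0.63732975 -0.16696087  0.17      ]
```

{"api": "carry_out", "payload": {
  "targets": [0, 0, 0, 45, 0, 0, 0, 0, 45, 0, 0, 0, 0, 40, 0, 0, 20, 20, 0, 0, 0, 36, 40, 0, 0, 0, 36, 40, 0, 0, 0, 36, 40, 0, 0, 0, 36, 40, 0, 0, 0, 36, 40, 0, 0, 0, 36, 40, 0, 0, 0, 36, 40, 0, 0],
  "newtons": 20
}}

```text
t: 1.5
eef_pos: [0.4628, -0.3605, 0.3616]
tool_rot: [0.0, 0.988, 0.156, 0.0]
contact_force: [0.3, -1.1, -0.2]
gripper_width: 0.999
grasp_force: 0.0
```

{"api": "carry_out", "payload": {
  "targets": [0, 35, 39, 0, 0, 0, 35, 39, 0, 0, 0, 35, 39, 0, 0, 0, 35, 38, 0, 0, 0, 35, 38, 0, 0, 0, 0, 0, -40, 0, 0, 0, 0, -40, 0, 0, 0, 0, -20, 0, 0, 0, 0, 0, 0]
}}

```text
t: 2.4
eef_pos: [0.6277, -0.1766, 0.2575]
tool_rot: [-0.001, 0.988, 0.156, -0.003]
contact_force: [0.3, -0.4, -0.3]
gripper_width: 0.997
grasp_force: 0.0
```

```bash
python3 - <<'E'
from fit import *
yaw=p[2];c=np.array([.5415,.1314,0]);R=np.array([[np.cos(yaw),-np.sin(yaw),0],[np.sin(yaw),np.cos(yaw),0],[0,0,1]])
h=p[3]
for y in(.022,.03,-.0105,-.0185,-.03):
    for n in (-.018,-.010,.012):
        q=R@np.array([.07+.5*n,y,h+.866*n])+c
        a=(proj(t,q)[0]+p[10:12]-[141,205]+.5)*10+[355,0]; b=(proj(s,q)[0]+p[12:14]-[320,285]+.5)*9
        print(y,n,a.round(),b.round())
print(bot.get_obs()["eef_pos"])
t=cam("top");s=cam("scene")
A=cv2.resize(t["frame"][150:290,240:380,::-1],None,fx=2.8,fy=2.8); B=cv2.resize(s["frame"][110:250,190:330,::-1],None,fx=2.8,fy=2.8)
cv2.imwrite("pics/d.png",np.hstack([A,B]))
E
```

```text
0.022 -0.018 [499. 276.] [309. 258.]
0.022 -0.01 [483. 259.] [304. 250.]
0.022 0.012 [437. 210.] [291. 229.]
0.03 -0.018 [468. 294.] [340. 272.]
0.03 -0.01 [451. 277.] [336. 265.]
0.03 0.012 [405. 228.] [323. 244.]
-0.0105 -0.018 [628. 204.] [184. 201.]
-0.0105 -0.01 [612. 186.] [179. 193.]
-0.0105 0.012 [569. 136.] [163. 172.]
-0.0185 -0.018 [659. 186.] [154. 187.]
-0.0185 -0.01 [644. 168.] [148. 179.]
-0.0185 0.012 [601. 118.] [132. 158.]
-0.03 -0.018 [705. 161.] [111. 168.]
-0.03 -0.01 [690. 143.] [105. 160.]
-0.03 0.012 [648.  92.] [ 88. 137.]
[ 0.63012634 -0.17703572  0.26203867]
```

View pics/d.png

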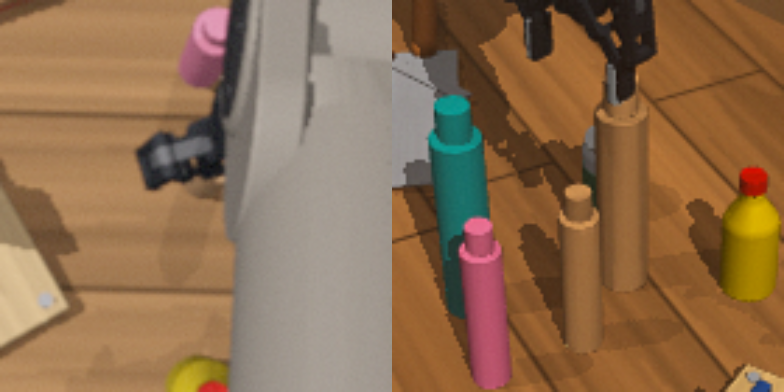

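{"api": "carry_out", "payload": {
  "targets": [0, 8, 10, 0, 0, 0, 0, 0, -30, 0, 0, 0, 0, -30, 0, 0, 0, 0, -30, 0, 0, 0, 0, -30, 0, 0, 0, 0, -20, 0, 0, 0, 0, -10, 0, 0, 0, 0, -5, 0, 0, 0, 0, 0, 0, 0, 0, 0, 0, 0]
}}

```text
t: 3.6
eef_pos: [0.6388, -0.1669, 0.1077]
tool_rot: [0.0, 0.988, 0.156, 0.001]
contact_force: [-0.4, -0.8, 0.0]
gripper_width: 1.001
grasp_force: 0.0
```

{"api": "carry_out", "payload": {
  "targets": [255, 0, 0, 0, 0, 255, 0, 0, 0, 0, 255, 0, 0, 0, 0, 255, 0, 0, 0, 0, 255, 0, 0, 0, 0, 255, 0, 0, 0, 0, 255, 0, 0, 0, 0, 255, 0, 0, 0, 0, 255, 0, 0, 0, 0, 255, 0, 0, 0, 0],
  "newtons": 25
}}

```text
t: 4.6
eef_pos: [0.6383, -0.1673, 0.1068]
tool_rot: [0.0, 0.988, 0.156, 0.001]
contact_force: [0.6, -2.3, 5.4]
gripper_width: 0.414
grasp_force: 25.7
```

{"api": "carry_out", "payload": {
  "targets": [255, 0, 0, 20, 0, 255, 0, 0, 40, 0, 255, 0, 0, 45, 0, 255, 0, 0, 45, 0, 255, -5, 30, 0, 1.6, 255, -5, 30, 0, 1.6, 255, -5, 30, 0, 1.6, 255, -5, 30, 0, 1.6, 255, -5, 30, 0, 1.6, 255, -5, 30, 0, 1.6, 255, -5, 30, 0, 1.6, 255, -5, 30, 0, 1, 255, -5, 30, 0, 1, 255, -5, 30, 0, 0, 255, -5, 23, 0, 0, 255, 0, 0, 0, 0, 255, 0, 0, 0, 0]
}}

```text
t: 6.3
eef_pos: [0.5815, 0.1569, 0.2551]
tool_rot: [-0.0, 0.963, 0.269, -0.001]
contact_force: [-0.1, 0.1, 0.0]
gripper_width: 0.416
grasp_force: 25.0
```

```bash
python3 - <<'E'
from h import *
print(bot.get_obs()["eef_pos"],bot.get_obs()["tool_rot"])
s=cam("scene"); crop(s,240,140,160,200,3,"pics/e.png")
E
```

```text
[0.58148517 0.15686774 0.255067  ] [-1.02030771e-04  9.63036774e-01  2.69366962e-01 -1.26534776e-03]
```

View pics/e.png

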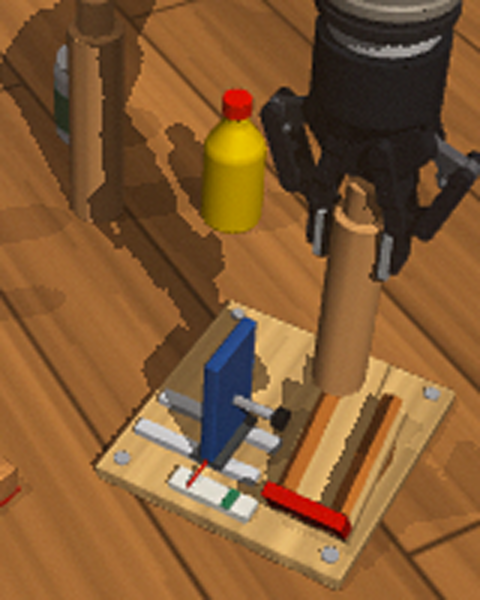

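```bash
python3 - <<'E'
from h import *
s=cam("scene"); f=np.array([.5815,.1569,.148])
a=np.linspace(0,2*np.pi,60);C=f+.018*np.c_[np.cos(a),np.sin(a),0*a]
q=proj(s,C); print((q.min(0)-[240,140]+.5)*3,(q.max(0)-[240,140]+.5)*3, q[q[:,1].argmax()])
E
```

```text
[311.10833786 360.13599409] [365.63006056 399.45614909] [352.97022394 272.6520497 ]
```

{"api": "carry_out", "payload": {
  "targets": [255, 0, -1, -20, 0, 255, 0, 0, -25, 0, 255, 0, 0, -25, 0, 255, 0, 0, -10, 0, 255, 0, 0, -5, 0, 255, 0, 0, -3, 0, 255, 0, 0, -3, 0, 255, 0, 0, -3, 0, 255, 0, 0, 0, 0]
}}

```text
t: 7.3
eef_pos: [0.5829, 0.1551, 0.1625]
tool_rot: [0.0, 0.963, 0.268, 0.0]
contact_force: [0.6, -0.3, -1.5]
gripper_width: 0.411
grasp_force: 25.1
```

{"api": "carry_out", "payload": {
  "targets": [255, 0, 0, -2, 0, 255, 0, 0, -2, 0, 255, 0, 0, -2, 0, 255, 0, 0, 0, 0]
}}

```text
t: 7.7
eef_pos: [0.5836, 0.1552, 0.157]
tool_rot: [0.0, 0.963, 0.268, 0.001]
contact_force: [1.0, -0.0, 4.0]
gripper_width: 0.417
grasp_force: 24.5
```

```bash
python3 - <<'E'
import numpy as np
yaw=np.radians(31.13);h=.048;a=.128
P=[]
for f in np.radians(np.arange(30,91,5)):
    s=.018*np.cos(f)+a*np.sin(f);n=.018*np.sin(f)+a*np.cos(f)
    P.append((.061-.866*s+.5*n,h-.0156+.5*s+.866*n-.021))
P=np.array(P); W=np.c_[.5415+P[:,0]*np.cos(yaw),.1314+P[:,0]*np.sin(yaw),P[:,1]]*1000
print(W.round(1)); print(np.diff(W,axis=0).round(1))
E
```

```text
[[586.  158.3 155. ]
 [577.7 153.2 155.2]
 [569.4 148.3 154.4]
 [561.4 143.4 152.4]
 [553.6 138.7 149.4]
 [546.1 134.2 145.3]
 [538.9 129.9 140.2]
 [532.2 125.8 134.2]
 [526.  122.  127.2]
 [520.2 118.6 119.3]
 [515.1 115.4 110.6]
 [510.5 112.7 101.1]
 [506.5 110.3  91. ]]
[[ -8.4  -5.    0.2]
 [ -8.2  -5.   -0.9]
 [ -8.   -4.9  -1.9]
 [ -7.8  -4.7  -3. ]
 [ -7.5  -4.5  -4.1]
 [ -7.1  -4.3  -5.1]
 [ -6.7  -4.1  -6.1]
 [ -6.3  -3.8  -7. ]
 [ -5.7  -3.5  -7.9]
 [ -5.2  -3.1  -8.7]
 [ -4.6  -2.8  -9.5]
 [ -3.9  -2.4 -10.1]]
```

{"api": "carry_out", "payload": {
  "targets": [255, -3, -1.5, -0.5, 0, 255, -3, -2, -0.5, 0, 255, -4, -2.5, -0.5, 0, 255, -4, -2, -0.5, 0, 255, -4, -2.5, -1, 0, 255, -4, -2, -1, 0, 255, -4, -2.5, -1.5, 0, 255, -4, -2, -1.5, 0, 255, 0, 0, 0, 0]
}}

```text
t: 8.6
eef_pos: [0.5563, 0.1378, 0.1529]
tool_rot: [0.001, 0.964, 0.268, 0.004]
contact_force: [1.7, -2.6, 16.6]
gripper_width: 0.417
grasp_force: 25.3
```

```bash
python3 - <<'E'
from h import *
o=bot.get_obs();print(o["eef_pos"],o["contact_force"],o["torque"])
s=cam("scene"); t=cam("top")
A=cv2.resize(s["frame"][160:340,260:400,::-1],None,fx=3.3,fy=3.3);B=cv2.resize(t["frame"][170:350,120:220,::-1],None,fx=3.3,fy=3.3)
cv2.imwrite("pics/f.png",np.hstack([A,B])[:600,:800])
E
```

```text
[0.55627143 0.13780481 0.15285894] [ 1.72575706 -2.59467769 16.57299717] [-0.76111543 -0.74136611 -0.06733227]
```

View pics/f.png

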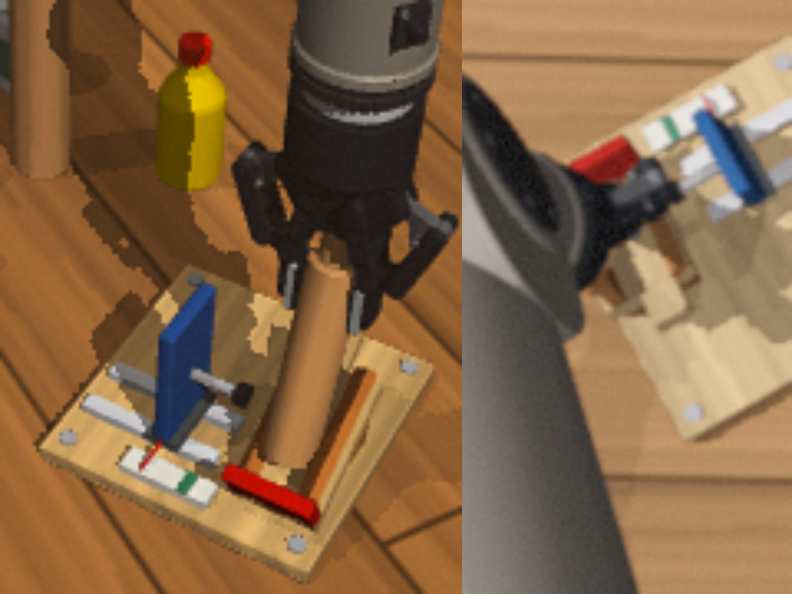

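{"api": "carry_out", "payload": {
  "targets": [255, -4, -2.5, -1.5, 0, 255, -4, -2, -2, 0, 255, -4, -2, -2.5, 0, 255, -3, -2.5, -2.5, 0, 255, -3.5, -2, -3, 0, 255, -3.5, -2, -3, 0, 255, 0, 0, 0, 0]
}}

```text
t: 9.4
eef_pos: [0.5318, 0.1233, 0.1354]
tool_rot: [0.001, 0.964, 0.267, 0.001]
contact_force: [2.1, -4.5, 3.8]
gripper_width: 0.412
grasp_force: 25.7
```

{"api": "carry_out", "payload": {
  "targets": [255, -3, -2, -3.5, 0, 255, -3, -2, -3.5, 0, 255, -3, -2, -4, 0, 255, -3, -2, -4, 0, 255, -2.5, -1.5, -4.5, 0, 255, -2.5, -1.5, -4.5, 0, 255, -2.5, -1.5, -4.5, 0, 255, -2, -1.5, -4.5, 0, 255, 0, 0, 0, 0]
}}

```text
t: 10.3
eef_pos: [0.5094, 0.1102, 0.1011]
tool_rot: [0.0, 0.963, 0.268, 0.0]
contact_force: [4.2, -5.4, 0.8]
gripper_width: 0.416
grasp_force: 24.8
```

```bash
python3 - <<'E'
from h import *
o=bot.get_obs();print(o["eef_pos"],o["contact_force"],o["torque"])
s=cam("scene"); t=cam("top")
A=cv2.resize(s["frame"][180:340,260:400,::-1],None,fx=3.7,fy=3.7,interpolation=cv2.INTER_CUBIC);B=cv2.resize(t["frame"][190:350,140:220,::-1],None,fx=3.7,fy=3.7)
cv2.imwrite("pics/g.png",np.hstack([A,B])[:600,:800])
E
```

```text
[0.50943234 0.11020806 0.10109893] [ 4.24821481 -5.43812074  0.82920293] [-1.12325544 -0.87346448 -0.33811218]
```

View pics/g.png

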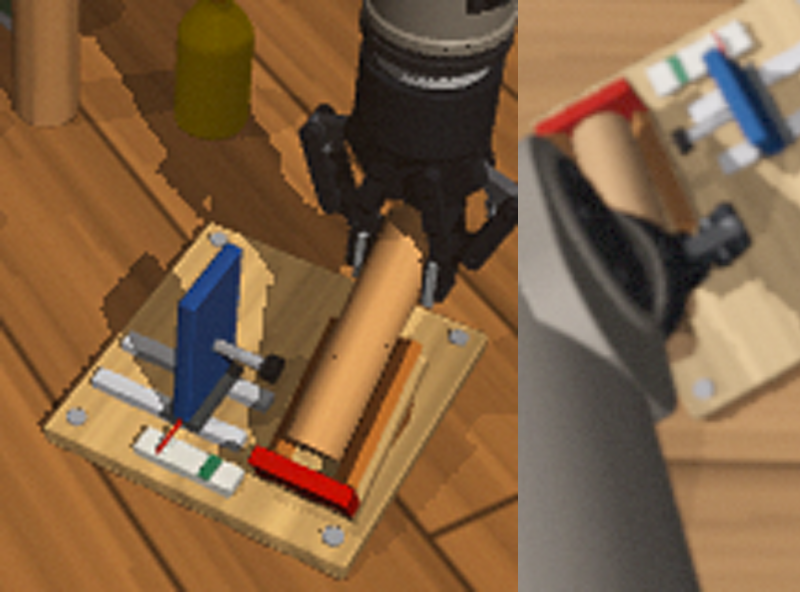

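{"api": "carry_out", "payload": {
  "targets": [255, -1, -1, -2, 0, 255, -1, -1, -2, 0, 255, -1, -1, -2, 0, 255, 0, 0, 0, 0]
}}

```text
t: 10.8
eef_pos: [0.5071, 0.1078, 0.0955]
tool_rot: [-0.0, 0.963, 0.268, 0.001]
contact_force: [4.7, -4.1, 0.4]
gripper_width: 0.416
grasp_force: 24.9
```

{"api": "carry_out", "payload": {
  "targets": [255, 2.5, 1.5, -2, 0, 255, 2.5, 1.5, -2, 0, 255, 2.5, 1.5, -2, 0, 255, 0, 0, 0, 0]
}}

```text
t: 11.2
eef_pos: [0.5137, 0.1114, 0.089]
tool_rot: [0.0, 0.963, 0.268, -0.001]
contact_force: [3.6, -5.6, -0.8]
gripper_width: 0.415
grasp_force: 25.0
```

{"api": "carry_out", "payload": {
  "targets": [255, 2.2, 1.3, -1.5, 0, 255, 2.2, 1.3, -1.5, 0, 255, 0, 0, 0, 0]
}}

```text
t: 11.5
eef_pos: [0.5139, 0.1114, 0.085]
tool_rot: [0.002, 0.964, 0.267, -0.005]
contact_force: [-7.5, -10.7, 7.3]
gripper_width: 0.418
grasp_force: 24.6
```

```bash
python3 - <<'E'
from h import *
s=cam("scene");t=cam("top")
yaw=np.radians(31.13);R=np.array([[np.cos(yaw),-np.sin(yaw),0],[np.sin(yaw),np.cos(yaw),0],[0,0,1]]);c=np.array([.5415,.1314,0])
u=np.array([-.866,0,.5]);n=np.array([.5,0,.866]);F=np.array([.07,0,.0475])
for nm,cc,off in(("s",s,(.2,.8)),("t",t,(.2,.1))):
  for d in range(-4,34,2):
    q=R@(F+u*d/1000+n*.018)+c; a=np.round(proj(cc,q)[0]+off).astype(int); print(nm,d,a,cc["frame"][a[1],a[0]],end="; ")
  print()
E
```

```text
s -4 [341 307] [195  16   2]; s -2 [341 306] [200  12   0]; s 0 [342 305] [115  79  45]; s 2 [342 304] [230 172 100]; s 4 [343 303] [228 166  96]; s 6 [343 302] [228 167  97]; s 8 [343 301] [228 166  97]; s 10 [344 300] [228 167  98]; s 12 [344 300] [228 167  98]; s 14 [345 299] [226 165  98]; s 16 [345 298] [229 169  99]; s 18 [345 297] [228 167 101]; s 20 [346 296] [228 167  96]; s 22 [346 295] [228 168  98]; s 24 [347 294] [228 169  98]; s 26 [347 294] [228 169  98]; s 28 [347 293] [230 168  98]; s 30 [348 292] [229 167 100]; s 32 [348 291] [229 169 100]; 
t -4 [156 218] [195  55  43]; t -2 [156 218] [195  55  43]; t 0 [156 219] [202  99  73]; t 2 [157 220] [218 178 132]; t 4 [157 220] [218 178 132]; t 6 [157 221] [220 183 137]; t 8 [157 222] [219 182 138]; t 10 [158 222] [221 184 141]; t 12 [158 223] [220 181 140]; t 14 [158 224] [221 184 141]; t 16 [159 224] [219 180 139]; t 18 [159 225] [221 182 137]; t 20 [159 226] [222 184 141]; t 22 [159 226] [222 184 141]; t 24 [160 227] [221 182 139]; t 26 [160 228] [220 181 138]; t 28 [160 228] [220 181 138]; t 30 [161 229] [219 182 140]; t 32 [161 230] [221 183 141];
```

{"api": "carry_out", "payload": {
  "targets": [255, -0.5, -1, 1, 0, 120, 0, 0, 0, 0, 90, 0, 0, 0, 0, 50, 0, 0, 0, 0, 0, 0, 0, 0, 0, 0, 0, 0, 0, 0, 0, 0, 0, 0, 0, 0, 0, 0, 0, 0, 0, 0, 0, 0, 0, 0, 0, 0, 0, 0]
}}

```text
t: 12.6
eef_pos: [0.5177, 0.1142, 0.0878]
tool_rot: [0.0, 0.963, 0.268, 0.0]
contact_force: [0.8, 0.3, 0.8]
gripper_width: 1.0
grasp_force: 0.0
```

```bash
python3 - <<'E'
from h import *
s=cam("scene")
o=bot.get_obs();print(o["eef_pos"],o["contact_force"],o["gripper_width"])
crop(s,260,180,140,150,4,"pics/j.png")
E
```

```text
[0.51768897 0.11416656 0.08781639] [ 1.15359558 -0.54787271 -0.35289803] 0.9988663502609009
```

{"api": "carry_out", "payload": {
  "targets": [0, 0, 0, 15, 0, 0, 0, 0, 25, 0, 0, 0, 0, 40, 0, 0, 0, 0, 40, 0, 255, 20, -14, 10, 0, 255, 20, -14, 0, 0, 255, 20, -14, 0, 0, 255, 20, -14, 0, 0, 255, 20, -14, 0, 0, 255, 20, -14, 0, 0, 255, 0, 0, 0, 0]
}}

```text
t: 13.75
eef_pos: [0.6397, 0.0269, 0.2173]
tool_rot: [0.001, 0.964, 0.266, 0.0]
contact_force: [0.2, -0.4, -0.0]
gripper_width: -0.003
grasp_force: 0.0
```

```bash
python3 - <<'E'
from h import *
s=cam("scene");t=cam("top")
o=bot.get_obs();print(o["eef_pos"],o["q"],o["gripper_width"])
A=cv2.resize(s["frame"][200:340,265:400,::-1],None,fx=3.2,fy=3.2,interpolation=cv2.INTER_CUBIC);B=cv2.resize(t["frame"][180:320,135:250,::-1],None,fx=3.2,fy=3.2,interpolation=cv2.INTER_CUBIC)
cv2.imwrite("pics/k.png",np.hstack([A,B]))
E
```

```text
[0.63741918 0.03015126 0.21732262] [ 0.12529067  0.45652033 -0.36813075  1.6421126   0.18050871  1.07757515
 -1.32261829] -0.0011083911086814887
```

View pics/k.png

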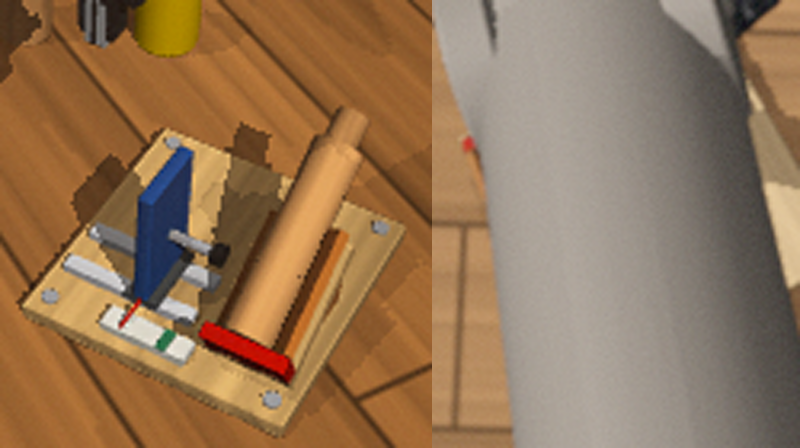

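{"api": "carry_out", "payload": {
  "targets": [255, 4, -2, 0, 8.2, 255, 0, 0, 0, 8.2, 255, 0, 0, 0, 8.2, 255, 0, 0, 0, 8.2, 255, 0, 0, 0, 8.2, 255, 0, 0, 0, 8.2, 255, 0, 0, 0, 8.2, 255, 0, 0, 0, 8.2, 255, 0, 0, 0, 8.2, 255, 0, 0, 0, 8.2, 255, 0, 0, 0, 8, 255, 0, 0, 0, 0]
}}

```text
t: 15.05
eef_pos: [0.6408, 0.0292, 0.2179]
tool_rot: [-0.0, 0.49, 0.872, 0.0]
contact_force: [0.2, 0.5, 0.2]
gripper_width: 0.0
grasp_force: 0.0
```

```bash
python3 - <<'E'
from h import *
o=bot.get_obs();print(o["eef_pos"],o["q"],o["tool_rot"]);w,x,y,z=o["tool_rot"];print(np.degrees(2*np.arctan2(y,x))-90)
E
```

```text
[0.64084626 0.02922275 0.21787963] [ 0.35509863  0.52734801 -0.7021035   1.61688652  0.36636371  1.13356147
  0.10866373] [-2.85421087e-04  4.90296247e-01  8.71555795e-01  7.56522093e-05]
31.279887409094925
```

Closing line is now along the jig's x. Descend beside the handle.

{"api": "carry_out", "payload": {
  "targets": [255, 0, -1, -30, 0, 255, 0, 0, -35, 0, 255, 0, 0, -35, 0, 255, 0, 0, -25, 0, 255, 0, 0, -8, 0, 255, 0, 0, 0, 0]
}}

```text
t: 15.65
eef_pos: [0.6408, 0.0277, 0.0841]
tool_rot: [-0.001, 0.492, 0.871, -0.0]
contact_force: [0.2, -0.1, -0.4]
gripper_width: -0.002
grasp_force: 0.0
```

{"api": "carry_out", "payload": {
  "targets": [255, -4, 6.6, 0, 0, 255, -4, 6.6, 0, 0, 255, -4, 6.6, 0, 0, 255, -3, 5, 0, 0, 255, -1.5, 2.5, 0, 0, 255, 0, 0, 0, 0]
}}

```text
t: 16.25
eef_pos: [0.625, 0.0551, 0.0851]
tool_rot: [0.0, 0.491, 0.871, 0.0]
contact_force: [-0.2, 0.3, -0.3]
gripper_width: 0.002
grasp_force: 0.0
```

{"api": "carry_out", "payload": {
  "targets": [255, -1, 1.7, 0, 0, 255, -1, 1.7, 0, 0, 255, 0, 0, 0, 0]
}}

```text
t: 16.55
eef_pos: [0.6234, 0.0573, 0.0848]
tool_rot: [0.0, 0.492, 0.871, -0.0]
contact_force: [0.8, -2.5, -0.5]
gripper_width: 0.003
grasp_force: 0.0
```

{"api": "carry_out", "payload": {
  "targets": [255, -1, 1.7, 0, 0, 255, -1, 1.7, 0, 0, 255, 0, 0, 0, 0]
}}

```text
t: 16.85
eef_pos: [0.621, 0.0613, 0.0848]
tool_rot: [-0.0, 0.491, 0.871, -0.0]
contact_force: [1.9, -2.3, 0.2]
gripper_width: 0.003
grasp_force: 0.0
```

{"api": "carry_out", "payload": {
  "targets": [255, -1.5, 2.6, 0, 0, 255, -1.5, 2.6, 0, 0, 255, -1.5, 2.6, 0, 0, 255, -1.5, 2.6, 0, 0, 255, -1.5, 2.6, 0, 0, 255, -1.5, 2.6, 0, 0, 255, -1.5, 2.6, 0, 0, 255, 0, 0, 0, 0]
}}

```text
t: 17.65
eef_pos: [0.6115, 0.0774, 0.0848]
tool_rot: [0.001, 0.492, 0.871, -0.001]
contact_force: [3.5, -9.8, -2.6]
gripper_width: -0.005
grasp_force: 0.0
```

```bash
cat > chk.py <<'E'
from h import *
o=bot.get_obs();e=o["eef_pos"];f=o["contact_force"];print(e,f,"travel",1000*(-.517*e[0]+.856*e[1]+.275),"Fy",-.517*f[0]+.856*f[1])
s=cam("scene")["frame"].astype(int); r=s[290:320,290:330]
R,G,B=r[...,0],r[...,1],r[...,2]
for n,m in(("red",(R>130)&(G<75)&(B<75)),("green",(G>R+25)&(G>B+15))):
    y,x=np.nonzero(m); print(n,sorted(zip((x+290).tolist(),(y+290).tolist())))
E
python3 chk.py
```

```text
[0.61147236 0.07737788 0.0847632 ] [ 3.46519455 -9.75346103 -2.60822972] travel 25.104254709357924 Fy -10.140468221117139
red [(312, 306), (313, 304), (313, 305), (314, 303), (315, 301), (315, 302), (316, 300), (316, 301), (317, 299), (317, 300), (318, 298), (327, 304), (328, 302), (328, 303), (328, 304), (328, 305), (329, 300), (329, 301), (329, 302), (329, 303), (329, 304), (329, 305)]
green [(313, 308), (314, 306), (314, 307), (314, 308), (315, 305), (315, 306), (315, 307), (315, 308), (315, 309), (316, 303), (316, 304), (316, 305), (316, 306), (316, 307), (316, 308), (316, 309), (317, 303), (317, 304), (317, 305), (317, 306), (317, 307), (318, 303), (318, 304), (318, 305), (318, 306), (319, 304), (319, 305)]
```

{"api": "carry_out", "payload": {
  "targets": [255, -1, 1.7, 0, 0, 255, -1, 1.7, 0, 0, 255, -1, 1.7, 0, 0, 255, 0, 0, 0, 0, 255, 0, 0, 0, 0]
}}

```text
t: 18.2
eef_pos: [0.6093, 0.081, 0.0848]
tool_rot: [0.002, 0.493, 0.87, -0.001]
contact_force: [5.9, -10.5, -1.5]
gripper_width: -0.001
grasp_force: 0.0
```

```bash
python3 chk.py
```

```text
[0.60925642 0.08103243 0.08480173] [  5.92411489 -10.53722628  -1.47833031] travel 29.378193584624125 Fy -12.082633092215337
red [(314, 306), (314, 307), (315, 305), (315, 306), (316, 303), (316, 304), (317, 302), (318, 300), (318, 301), (319, 299), (319, 300), (320, 299), (327, 304), (328, 302), (328, 303), (328, 304), (328, 305), (329, 300), (329, 301), (329, 302), (329, 303), (329, 304), (329, 305)]
green [(313, 308), (314, 308), (315, 307), (315, 308), (315, 309), (316, 306), (316, 307), (316, 308), (316, 309), (317, 304), (317, 305), (317, 306), (317, 307), (318, 303), (318, 304), (318, 305), (318, 306), (319, 304), (319, 305)]
```

{"api": "carry_out", "payload": {
  "targets": [255, -0.5, 0.9, 0, 0, 255, 0, 0, 0, 0, 255, 0, 0, 0, 0, 255, 0, 0, 0, 0, 255, 0, 0, 0, 0]
}}

```text
t: 18.75
eef_pos: [0.6089, 0.0817, 0.0848]
tool_rot: [0.002, 0.493, 0.87, -0.001]
contact_force: [5.4, -11.3, -0.8]
gripper_width: 0.003
grasp_force: 0.0
```

```bash
python3 chk.py; python3 - <<'E'
# leg still against the stop? sample colours along the leg's upper line
from h import *
s=cam("scene");yaw=np.radians(31.13);R=np.array([[np.cos(yaw),-np.sin(yaw),0],[np.sin(yaw),np.cos(yaw),0],[0,0,1]]);c=np.array([.5415,.1314,0])
for d in(-4,-2,0,2,4,10,30,60,100,140,160,168,180):
    q=R@(np.array([.07,0,.0475])+np.array([-.866,0,.5])*d/1000+np.array([.5,0,.866])*(.018 if d<145 else .011))+c
    a=np.round(proj(s,q)[0]+(.2,.8)).astype(int); print(d,s["frame"][a[1],a[0]],end="; ")
E
```

```text
[0.60887482 0.08167444 0.08482033] [  5.38249973 -11.2812492   -0.78024323] travel 30.125036359142126 Fy -12.439501674329374
red [(315, 305), (315, 306), (316, 304), (316, 305), (317, 303), (318, 301), (318, 302), (319, 300), (319, 301), (320, 299), (327, 304), (328, 302), (328, 303), (328, 304), (328, 305), (329, 300), (329, 301), (329, 302), (329, 303), (329, 304), (329, 305)]
green [(313, 308), (315, 308), (315, 309), (316, 306), (316, 307), (316, 308), (316, 309), (317, 305), (317, 306), (317, 307), (318, 304), (318, 305), (318, 306), (319, 304), (319, 305)]
-4 [193  15   4]; -2 [200  14   4]; 0 [110  74  43]; 2 [231 171 101]; 4 [230 168  99]; 10 [228 168  99]; 30 [229 169 102]; 60 [229 167  95]; 100 [210 149  87]; 140 [202 145  81]; 160 [189 131  75]; 168 [186 128  75]; 180 [146  93  47];
```

Travel is about 30 mm, the force matches about 13 N, and the leg is seated to within 2 mm of the stop.

```bash
python3 -c "
from station import bot
print(bot.hand_in())"
```

```text
the job is handed in; nothing more can be done
None
```

The chair leg lies in the cradle, foot against the red stop and let go, and the arm is holding the clamp handle in at about 30 mm with about 12.4 N; the job is handed in at about 19 s, and no result came back.

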